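Set the finished carvings in their fitted stands

TASK

Each of the four finished stone carvings has a hardwood stand with a recess cut to the outline of its foot: oblong, square, round, or round with a flat back. Set every carving down gently in its own stand, turned so that its foot goes fully down to the floor of the recess, and do not drop or tip any of them. Leave the wax jar and the uncarved block where they are.

Things in the scene. Friction and masses are not known exactly. Their poses are not given: they have to be found in the camera images.
- elephant: carved elephant, loose, pale stone, about 0.3 kg. Origin: centre of the underside of the foot; z up. Oblong foot 80 (x) x 42 (y) x 12 mm high, four legs, barrel body, trunk and head at the +x end (trunk reaches x = 51 mm), 75 mm high in all. Grip the barrel across y at x = -2 mm, 47 mm up: 39 mm wide (ears begin at x = 13 mm).
- tower: carved temple tower with square steps, loose, pale stone, about 0.3 kg. Origin: centre of the underside of the foot; z up. Square foot 54 x 54 x 12 mm, second step 46 x 46 up to 21 mm, square middle block 36 x 36 mm from 21 to 57 mm up (the place to grip, across x or y, at about 44 mm), narrowing steps to a point 90 mm up. All four sides are alike.
- bud: carved lotus bud, round like a turned finial, loose, pale stone, about 0.28 kg. Origin: centre of the underside of the foot; z up. Round foot 64 mm across and 12 mm high, neck 30 mm, bud 48 mm across from 36 to 60 mm up (the place to grip, any direction, at about 48 mm), pointed top 84 mm up.
- owl: carved owl with a flat back, loose, pale stone, about 0.3 kg. Origin: on the underside, at the centre of the foot's round edge; z up. Foot 12 mm high: a disc of radius 38 mm cut off straight at x = -16 mm behind the owl, which looks to +x. Body x = -12 to 21 mm, ear tufts 91 mm up. Grip it across y at x = 0, 44 mm up: 43 mm wide.
- elephant_stand: stand with an oblong recess, dark hardwood, fixed, 22 mm high. Felt-lined recess 9 mm deep (floor 13 mm above the underside), edge bevelled 4 mm, 4 mm larger all round than its carving's foot. Origin: on the underside below the centre of the recess; z up. Recess 88 (x) x 50 (y) mm, the elephant fits either way round; block 113 x 75 mm at its base.
- tower_stand: stand with a square recess, dark hardwood, fixed, 22 mm high. Felt-lined recess 9 mm deep (floor 13 mm above the underside), edge bevelled 4 mm, 4 mm larger all round than its carving's foot. Origin: on the underside below the centre of the recess; z up. Recess 62 x 62 mm, sides along x and y; block 87 x 87 mm at its base.
- bud_stand: stand with a round recess, dark hardwood, fixed, 22 mm high. Felt-lined recess 9 mm deep (floor 13 mm above the underside), edge bevelled 4 mm, 4 mm larger all round than its carving's foot. Origin: on the underside below the centre of the recess; z up. Recess 72 mm across; round block 97 mm across at its base.
- owl_stand: stand with a D-shaped recess, dark hardwood, fixed, 22 mm high. Felt-lined recess 9 mm deep (floor 13 mm above the underside), edge bevelled 4 mm, 4 mm larger all round than its carving's foot. Origin: on the underside below the centre of the recess's round edge; z up. Circle of radius 42 mm cut off by a straight edge at x = -20 mm; the owl fits only with its flat back to this edge, its x along the stand's x. Block: D, radius 54 mm.
- wax_jar: bystander: closed amber glass jar of wax with a dark lid, 71 mm across, 68 mm high, loose, 0.3 kg. Origin: centre of the underside.
- blank: bystander: plain sawn block of the same stone, not yet carved, with pencil lines on top, 56 x 50 x 64 mm high, loose, 0.45 kg. Origin: centre of the underside.
There are look-alikes about, which are no part of the job. What is shaped like the bud but yellow is not meant.

How it is judged (in metres and radians):
At the end, for the whole second after the job is handed in: each of the four carvings stands upright (within 0.08 rad) and still in its own stand, foot down on the floor of the recess (within 2.5 mm) and within 10 mm of the recess's centre, and is released (horizontal distance between elephant and elephant_stand below 0.01 m and z of elephant in the frame of elephant_stand below 0.0155 m and angle between each of elephant, tower, bud, owl's own z axis and vertical below 0.08 rad and linear speed of each of elephant, tower, bud, owl below 0.02 m/s and contact force between the fingers and elephant below 0.1 N and horizontal distance between tower and tower_stand below 0.01 m and z of tower in the frame of tower_stand below 0.0155 m and contact force between the fingers and tower below 0.1 N and horizontal distance between bud and bud_stand below 0.01 m and z of bud in the frame of bud_stand below 0.0155 m and contact force between the fingers and bud below 0.1 N and horizontal distance between owl and owl_stand below 0.01 m and z of owl in the frame of owl_stand below 0.0155 m and contact force between the fingers and owl below 0.1 N); the robot touches nothing.
It fails at once if a carving is let fall (moves faster than 0.7 m/s with no finger on it: a drop of 25 mm) ((linear speed of elephant above 0.7 m/s and contact force between the fingers and elephant below 0.05 N) or (linear speed of tower above 0.7 m/s and contact force between the fingers and tower below 0.05 N) or (linear speed of bud above 0.7 m/s and contact force between the fingers and bud below 0.05 N) or (linear speed of owl above 0.7 m/s and contact force between the fingers and owl below 0.05 N)).
It fails at once if a carving is tipped over (more than 45 degrees) (angle between any of elephant, tower, bud, owl's own z axis and vertical above 0.785 rad).
It fails at once if the wax jar is moved more than 25 mm (distance of wax_jar from where it was at the start of the episode above 0.025 m).
It fails at once if the uncarved block is moved more than 25 mm (distance of blank from where it was at the start of the episode above 0.025 m).
It also fails if it takes over 106 s, if anything falls off the work surface, if the arm or the gripper's body presses on something with over 40 N, if the wrist force passes 120 N, or if a joint passes its speed limit or range.

ROBOT

A 6-joint arm with a two-finger parallel gripper is mounted at the origin on the work surface. World frame = base frame: x ahead of the robot, y to its left, z up, the work surface at z = 0. Lengths are in mm, angles in degrees, forces in N, time in s.
With the tool pointing down it reaches from about 350 to 850 mm from the base axis. Payload 8.1 kg.
Tool frame: the origin (TCP) lies between the finger pads; the fingertips stand 22 mm ahead of it and the grasp point (between the pads) lies 3 mm ahead of it (r.nose_length is the z of the fingertips in the tool frame, in mm); z points along the fingers, x is the direction in which the jaws open and shut, and the axes are right-handed (so a half turn about z gives the same grasp; the last joint's range is limited). The gripper opens to 85 mm and grips with 20 to 120 N. Pads are 22 mm wide; open, the fingers measure 114 mm over their backs; the gripper's body (76 mm by 85 mm) begins 54 mm behind the grasp point. The pads swing forward as they close: fully open they stand 13 mm farther back than shut.
Start: joints at [60.424, 7.471, 85.268, -0, 87.261, -4.893], TCP at [250.539, 545.193, 253.292] pointing down, gripper open.
Joint ranges: [-169.43, 169.43], [-51.17, 129.36], [1.28, 143.12], [-76.62, 256.62], [0, 156.53], [-152.29, 152.29]. Speed limits (degrees/s): [136.94, 136.94, 159.86, 180, 180, 180].

INTERFACE

Orientations are given as [roll, pitch, yaw] about the fixed x, y, z axes, in that order (R = Rz(yaw) Ry(pitch) Rx(roll)).
In Python, from bench import r gives the robot as it stands.
- The arm moves only by the shell command python3 -m jog 'ROWS' [FORCE]. ROWS is JSON, a list of rows, each a list of 5 numbers: the shift along the tool's x, y, z in m, then the turn about the tool's z in degrees, then the opening in per cent of the stroke, from 0 (shut) to 100 (fully open). A call has 1 to 8 rows; each row is the pose to reach, as a shift and turn from the pose measured when the call began, along the tool's axes at that moment; what a row does not reach only later rows make up. A row lasts 1/10 s, in which the tool goes at most 50 mm and 8.59 degrees, less where a joint would pass 70% of its speed; a pose out of reach is approached as far as the arm can. A call with a gripper value outside its range is refused whole. The fingers move at their own pace and stop on an object; FORCE is the grip in N (left out, the last holds). Time passes only in rows, so rows that repeat a pose let the fingers close. It gives the time, the measured TCP pose, the force and the opening at its end, in the units of the state.
- r.sense(): the state, without advancing time (a new reading comes with each control period).
- r.snapshot(name): name is "scene" or "top" or "wrist"; returns a dict with "image" (400x640x3 uint8, red, green, blue), "K" (3x3 intrinsics, pixels), "T" (4x4, takes a point from camera to world coordinates); the wrist camera has in their place "tool_from_camera" (4x4, takes a point from camera to tool coordinates, whose origin is the TCP and whose axes are the tool frame's). Camera axes: x right, y down, z forward; pixel columns grow to the right and rows downward; lengths in mm; the calibration is good to about 2 mm. A picture is of the moment at which its call begins: read the wrist's pose just before it. There is no depth.
- r.hand_in(): hands the job in, once; it reports no verdict.
Trained networks look in a picture, given as the dict that the camera call returned (one of the last four; its "shot" number tells which), for a name from the list of things; names that differ only in an ending like _2 or _b are one class to them, and where a whole thing is asked for, a point or a joint stands for the part that bears it (a point fixed in the world has none). Each returns a list of dicts, best first, with "conf" (0 to 1); they miss things now and then, are a little off and sometimes report something else, mostly with a low value. They report only what shows in the picture. A call takes as long as a camera call. They do not tell look-alikes from the thing itself.
- r.search_frame(picture, label): "bbox" ([left, top, right, bottom] in pixels, round what is visible of it).
- r.pinpoint(picture, label): "uv" ([column, row] in pixels: a listed point, or the origin of a listed thing).
The state is a dict: "time": time; "joint_pos": joint angles; "qd": joint speeds; "joint_efforts": joint torques, N m; "tool_pos": TCP position; "tcp_rot": TCP orientation; "ft_force": force on the tool from outside, world axes, zero at the start; "wrist_torque": the same for the moment, N m; "finger_gap": finger opening in mm.
Only numpy, scipy, OpenCV 4.12 (cv2) and the standard library are available. Lean on these libraries where they do the work, as an engineer would, in place of code of your own. Each camera call takes 0.05 s, during which the arm holds its last target. There are 200 camera calls.

## Working session

There is one attempt and no reset: what is moved stays moved. The work goes in short steps, Python scripts to look and compute and a shell command to move; the robot and the scene stay as the last step left them, time stands still between calls to the robot, and variables do not carry over. Pictures are saved under pics/ and viewed, about 12 in all and at most 16, crops included, and the job is handed in when it is done.

```bash
ls; mkdir -p pics; cat > h.py <<'E'
import numpy as np, cv2
from bench import r
from scipy.spatial.transform import Rotation as Ro
N=['elephant','tower','bud','owl','elephant_stand','tower_stand','bud_stand','owl_stand','wax_jar','blank']
def ray(p,uv,z):
    T=np.array(p['T']);d=T[:3,:3]@np.linalg.solve(np.array(p['K']),[uv[0],uv[1],1]);o=T[:3,3]
    return (o+d*(z-o[2])/d[2])
def proj(p,X):
    T=np.linalg.inv(np.array(p['T']));c=T[:3,:3]@np.asarray(X,float)+T[:3,3];u=np.array(p['K'])@c;return u[:2]/u[2]
def wrist():
    s=r.sense();p=r.snapshot('wrist')
    M=np.eye(4);M[:3,:3]=Ro.from_euler('xyz',s['tcp_rot'],degrees=True).as_matrix();M[:3,3]=s['tool_pos']
    p['T']=M@np.array(p['tool_from_camera']);return p
def save(p,n): cv2.imwrite(f'pics/{n}.png',np.array(p['image'])[:,:,::-1])
E
python3 - <<'E'
from h import *
print(r.sense())
for c in ['top','scene']:
    p=r.snapshot(c);save(p,c+'0');print(c,np.array(p['T']).round(1).tolist())
    for n in N:
        print(n,[(np.round(d['uv']),round(d['conf'],2),ray(p,d['uv'],13 if 0 else 0).round()[:2]) for d in r.pinpoint(p,n)[:3]],[(np.round(d['bbox']),round(d['conf'],2)) for d in r.search_frame(p,n)[:3]])
E
```

```text
pics
{'time': 0.0, 'joint_pos': array([ 6.04252237e+01,  7.51638870e+00,  8.53321155e+01,  2.56964678e-03,
        8.72624858e+01, -4.89308157e+00]), 'qd': array([-0.0286371 , -0.01877736, -0.04813611, -0.04450431, -0.10111087,
       -0.04244373]), 'joint_efforts': array([-7.68500850e-04, -5.69421458e+01, -5.00535750e+01, -6.26857600e-04,
        1.52245606e-02, -9.17408272e-06]), 'tool_pos': array([250.24678122, 544.73333481, 252.20387891]), 'tcp_rot': array([-1.79987976e+02,  1.10366597e-01,  6.53181916e+01]), 'ft_force': array([ 0.05291641, -0.3883049 ,  1.07881126]), 'wrist_torque': array([ 0.04718631, -0.02292578,  0.03476455]), 'finger_gap': 85.2682656755175}
top [[-0.0, -1.0, 0.1, 352.9], [-1.0, 0.0, -0.0, -2.7], [0.0, -0.1, -1.0, 1185.9], [0.0, 0.0, 0.0, 1.0]]
elephant [(array([236., 160.]), 0.77, array([634., 261.])), (array([405., 237.]), 0.67, array([ 382., -269.])), (array([287., 147.]), 0.61, array([672., 100.]))] [(array([226., 141., 250., 173.]), 0.66)]
tower [(array([446., 185.]), 0.87, array([ 545., -408.]))] [(array([436., 178., 460., 195.]), 0.72), (array([267., 2
[... 2024 characters left out ...]
., 196., 290., 230.]), 0.67)]
elephant_stand [(array([449., 205.]), 0.9, array([556., 415.]))] []
tower_stand [(array([344., 206.]), 0.62, array([463., 105.]))] [(array([328., 189., 365., 218.]), 0.61)]
bud_stand [(array([368., 256.]), 0.8, array([677., 100.]))] [(array([352., 242., 387., 273.]), 0.97)]
owl_stand [(array([387., 176.]), 0.83, array([367., 290.]))] [(array([370., 162., 407., 182.]), 0.59)]
wax_jar [(array([219., 214.]), 0.86, array([ 378., -272.]))] [(array([206., 192., 231., 222.]), 0.78), (array([217., 256., 248., 287.]), 0.57)]
blank [(array([236., 278.]), 0.7, array([ 642., -264.])), (array([412., 235.]), 0.5, array([638., 253.]))] [(array([217., 256., 250., 288.]), 0.97)]
```

```bash
python3 - <<'E'
import cv2
a=cv2.imread('pics/top0.png')[110:275,160:480];b=cv2.imread('pics/scene0.png')[150:330,150:480]
cv2.imwrite('pics/top0c.png',cv2.resize(a,(800,412),interpolation=3));cv2.imwrite('pics/scene0c.png',cv2.resize(b,(800,436),interpolation=3))
E
```

```text
(no output)
```

View pics/top0c.png

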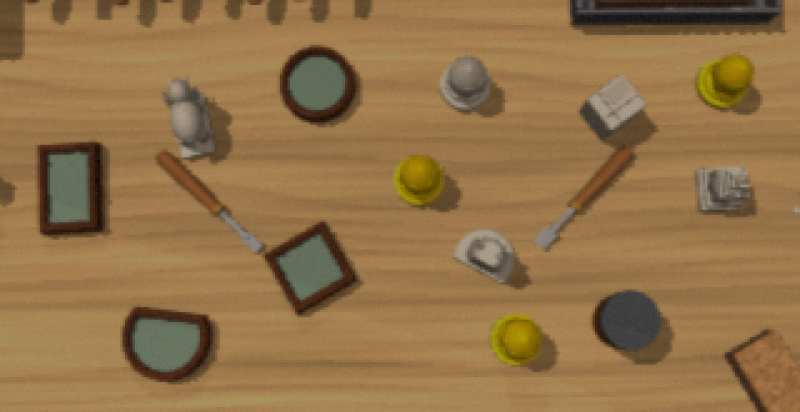

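View pics/scene0c.png

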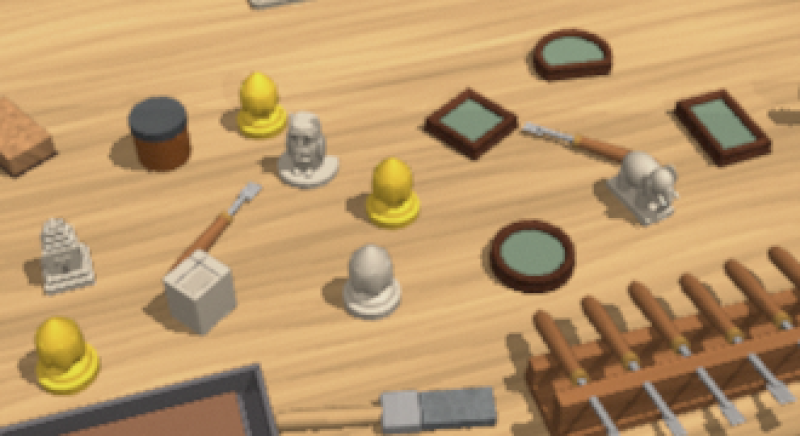

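Pale bud at top pixel (345,138) / scene (303,275); yellow look-alikes at top (444,142), (329,181), (369,246) are not meant. Elephant top (236,158), tower (446,185), owl (350,212); stands: oblong (188,186), round (287,145), square (285,216), D (227,246).

```bash
python3 - <<'E'
from h import *
p=r.snapshot('top')
im=np.array(p['image']);hsv=cv2.cvtColor(im,cv2.COLOR_RGB2HSV)
def felt(p,z=13):
    im=np.array(p['image']);hsv=cv2.cvtColor(im,cv2.COLOR_RGB2HSV)
    m=cv2.inRange(hsv,(50,30,40),(95,255,255))
    cs,_=cv2.findContours(m,cv2.RETR_EXTERNAL,cv2.CHAIN_APPROX_NONE)
    for c in cs:
        if cv2.contourArea(c)<60: continue
        W=np.array([ray(p,q[0],z)[:2] for q in c],np.float32)
        print(c[:,0].mean(0).round(),cv2.contourArea(c),'rect',np.round(cv2.minAreaRect(W),1).tolist() if 0 else cv2.minAreaRect(W), 'circ',cv2.minEnclosingCircle(W))
felt(p)
w=wrist();save(w,'w0');print(np.array(w['tool_from_camera']).round(2),w['K'])
E
```

```text
[[ 1.0000e+00  0.0000e+00 -0.0000e+00 -1.1000e-01]
 [ 0.0000e+00  9.5000e-01  3.0000e-01 -7.7960e+01]
 [ 0.0000e+00 -3.0000e-01  9.5000e-01 -1.2032e+02]
 [ 0.0000e+00  0.0000e+00  0.0000e+00  1.0000e+00]] [[337.95256901   0.         325.37684472]
 [  0.         337.95256901 201.07764491]
 [  0.           0.           1.        ]]
```

View pics/w0.png

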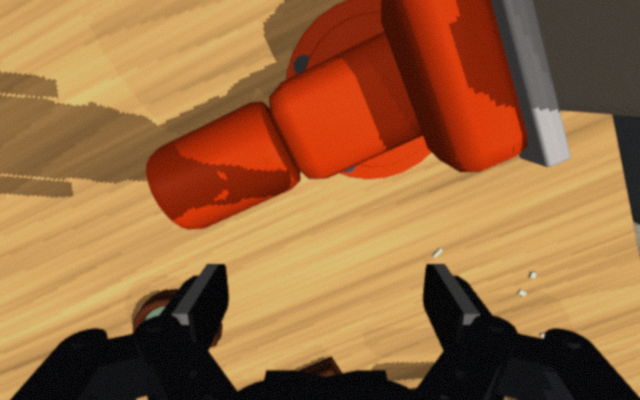

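```bash
cat >> h.py <<'E'
def felt(p,z=13,amin=60):
    im=np.array(p['image']).astype(int);R,G,B=im[...,0],im[...,1],im[...,2]
    m=((G>R+6)&(G>=B)&(G>40)).astype(np.uint8);m=cv2.morphologyEx(m,cv2.MORPH_OPEN,np.ones((3,3),np.uint8))
    cs,_=cv2.findContours(m,cv2.RETR_EXTERNAL,cv2.CHAIN_APPROX_NONE)
    for c in cs:
        if cv2.contourArea(c)<amin: continue
        W=np.array([ray(p,q[0],z)[:2] for q in c],np.float32)
        M=cv2.moments(W);(a,b),(w,h),t=cv2.minAreaRect(W)
        print('px',c[:,0].mean(0).round(),'cen',round(M['m10']/M['m00'],1),round(M['m01']/M['m00'],1),'rect',np.round([a,b,w,h,t],1),'circ',np.round(sum([list(x) if isinstance(x,tuple) else [x] for x in cv2.minEnclosingCircle(W)],[]),1))
def go(x,y,z=None,yaw=None):
    s=r.sense();t=s['tool_pos'];a=np.radians(s['tcp_rot'][2]);d=np.array([x-t[0],y-t[1]])
    o=[d@[np.cos(a),np.sin(a)],d@[np.sin(a),-np.cos(a)],(t[2]-z) if z is not None else 0,((s['tcp_rot'][2]-yaw+180)%360-180) if yaw is not None else 0]
    print('at',t.round(1),s['tcp_rot'].round(1),'t',s['time'],'gap',round(s['finger_gap'],1),'GO',np.round(o,1))
E
python3 - <<'E'
from h import *
p=r.snapshot('top');felt(p)
go(630,258,252,106)
E
python3 -m jog '[[-0.01,0.047,0,-8,100],[-0.02,0.095,0,-16,100],[-0.03,0.142,0,-24,100],[-0.04,0.19,0,-32,100],[-0.05,0.237,0,-40,100],[-0.06,0.285,0,-41,100],[-0.07,0.33,0,-41,100],[-0.08,0.38,0,-41,100]]'
python3 -c "
from h import *
go(630,258,252,106)"
```

```text
px [226. 246.] cen 357.0 286.8 rect [355.5 286.6  76.9  57.6  89.3] circ [364.  285.7  39.6]
px [283. 217.] cen 448.4 109.4 rect [448.4 109.6  58.   58.5  29.7] circ [448.2 109.6  37.7]
px [187. 185.] cen 551.4 411.8 rect [552.3 410.9  85.1  43.5   2.2] circ [552.4 411.   46.1]
px [286. 143.] cen 683.9 100.9 rect [683.  101.7  63.7  65.6  89.9] circ [684.5 100.6  34.5]
at [250.5 545.2 253.3] [-180.     0.    65.3] t 2.25 gap 85.6 GO [-102.5  464.7    1.3  -40.7]
time: 3.05
tool_pos: [562.8, 313.2, 253.5]
tcp_rot: [180.0, -0.0, 106.3]
ft_force: [-0.4, 1.0, 0.1]
finger_gap: 85.8
at [562.8 313.2 253.5] [180.   -0.  106.3] t 3.05 gap 85.8 GO [-71.8  48.9   1.5   0.3]
```

```bash
python3 -m jog '[[-0.035,0.025,0,0,100],[-0.072,0.049,0,0,100],[-0.072,0.049,0,0,100],[-0.072,0.049,0,0,100]]'
python3 - <<'E'
from h import *
p=wrist();save(p,'w1')
print([(ray(p,d['uv'],0).round(1),np.round(d['uv']),round(d['conf'],2)) for d in r.pinpoint(p,'elephant')])
felt(p)
E
```

```text
time: 3.45
tool_pos: [630.7, 256.7, 252.9]
tcp_rot: [-180.0, -0.0, 106.2]
ft_force: [-0.4, 0.4, -0.7]
finger_gap: 85.4
[(array([629.9, 255.3,   0. ]), array([325., 165.]), 0.65)]
px [172. 173.] cen 682.8 97.0 rect [682.7  97.5  70.9  69.3   6.7] circ [682.7  97.1  35.8]
px [486. 135.] cen 550.8 408.8 rect [551.  409.1  87.4  47.9   3.2] circ [550.8 408.6  48.7]
```

View pics/w1.png

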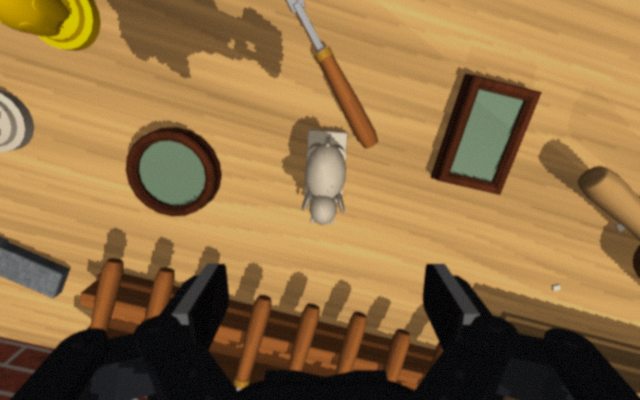

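Picture: elephant at (325,175), tail end of foot at rows ~131, head down-image at (322,210); round stand (172,173), oblong stand (486,135).

```bash
python3 - <<'E'
from h import *
im=cv2.imread('pics/w1.png')
p=wrist()
a=ray(p,(308.,132),12);b=ray(p,(347,132),12);print(a,b,np.linalg.norm(a-b))
c=(a+b)/2
print('barrel',ray(p,(326,172),55),'head',ray(p,(322,212),62))
for h in (12,16,20): print(h,c[:2]+40*np.array([np.cos(np.radians(h)),np.sin(np.radians(h))]))
cv2.imwrite('pics/w1c.png',cv2.resize(im[120:240,270:390],(720,720),interpolation=3)[:600])
E
```

```text
[597.25246418 229.5402255   12.        ] [585.67596788 269.00374362  12.        ] 41.1264456179779
barrel [623.91922458 257.06754073  55.        ] head [661.84845497 264.12509447  62.        ]
12 [630.59012006 257.58845219]
16 [629.91468387 260.29747879]
20 [629.05192086 262.95279029]
```

View pics/w1c.png

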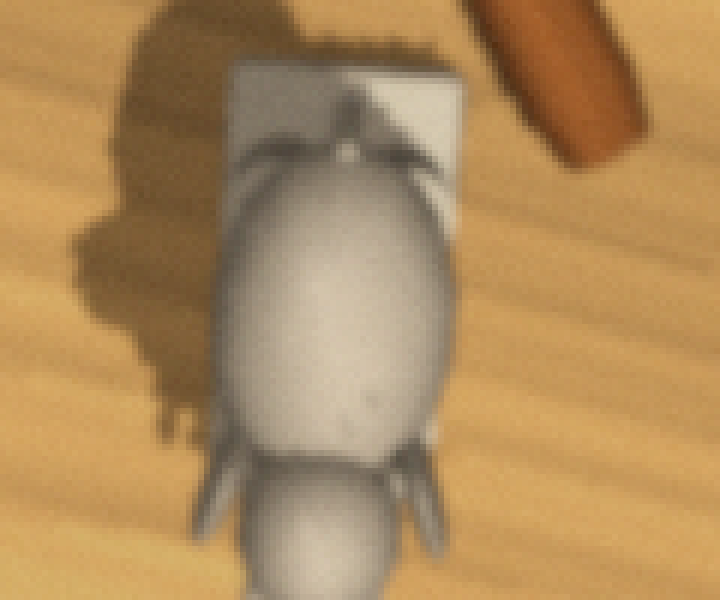

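```bash
python3 -m jog '[[0.001,-0.001,0.045,3,100],[0.001,-0.001,0.09,3,100],[0.001,-0.001,0.135,3,100],[0.001,-0.001,0.17,3,100],[0.001,-0.001,0.19,3,100],[0.001,-0.001,0.203,3,100],[0.001,-0.001,0.203,3,100]]' 40
python3 -m jog '[[0,0,0,0,0],[0,0,0,0,0],[0,0,0,0,0],[0,0,0,0,0],[0,0,0,0,0],[0,0,0,0,0]]' 40
```

```text
time: 4.3
tool_pos: [626.2, 260.2, 48.6]
tcp_rot: [-179.8, -0.0, 103.5]
ft_force: [-1.1, -0.2, -0.2]
finger_gap: 85.5
time: 4.9
tool_pos: [627.5, 260.4, 50.6]
tcp_rot: [-180.0, -0.0, 103.5]
ft_force: [-0.5, -1.5, 6.2]
finger_gap: 38.4
```

```bash
python3 -m jog '[[0,0,-0.02,0,0],[0,0,-0.05,0,0],[0,0,-0.08,0,0],[0.03,-0.008,-0.08,3,0],[0.07,-0.018,-0.08,6,0],[0.11,-0.028,-0.08,10,0],[0.145,-0.037,-0.08,10,0],[0.163,-0.042,-0.08,10,0]]'
python3 -m jog '[[0,0,0,0,0],[0,0,0,0,0]]'
python3 - <<'E'
from h import *
go(548.5,409,63.6,93.4)
p=wrist();save(p,'w2');felt(p)
E
```

```text
time: 5.7
tool_pos: [546.6, 411.7, 130.4]
tcp_rot: [-179.9, -0.1, 93.6]
ft_force: [0.9, -0.0, -2.9]
finger_gap: 38.5
time: 5.9
tool_pos: [546.3, 411.6, 130.1]
tcp_rot: [-179.9, -0.0, 93.7]
ft_force: [0.2, -0.7, -2.9]
finger_gap: 38.6
at [546.3 411.6 130.1] [-179.9   -0.    93.7] t 5.9 gap 38.6 GO [-2.7  2.  66.5  0.3]
px [321. 164.] cen 516.6 405.9 rect [517.  405.9  16.6  49.2   3.7] circ [516.7 405.8  25.4]
```

View pics/w2.png

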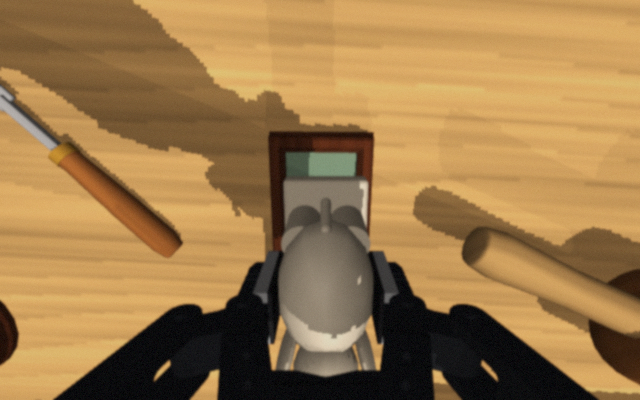

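```bash
python3 -m jog '[[-0.003,0.0025,0,0,0],[-0.003,0.0025,0.025,0,0],[-0.003,0.0025,0.045,0,0],[-0.003,0.0025,0.055,0,0],[-0.003,0.0025,0.059,0,0],[-0.003,0.0025,0.062,0,0],[-0.003,0.0025,0.0645,0,0],[-0.003,0.0025,0.0665,0,0]]'
python3 -m jog '[[0,0,0,0,0]]'
```

```text
time: 6.75
tool_pos: [550.2, 408.3, 64.7]
tcp_rot: [-180.0, -0.1, 93.6]
ft_force: [0.4, 0.6, -3.1]
finger_gap: 38.4
time: 6.85
tool_pos: [550.3, 408.4, 64.9]
tcp_rot: [180.0, -0.1, 93.6]
ft_force: [0.1, -0.2, -2.9]
finger_gap: 38.4
```

```bash
python3 -m jog '[[0,0,0.001,0,0],[0,0,0.002,0,0],[0,0,0.002,0,0]]'; python3 -m jog '[[0,0,0.001,0,0],[0,0,0.002,0,0],[0,0,0.002,0,0]]'
```

```text
time: 7.15
tool_pos: [550.6, 408.8, 63.7]
tcp_rot: [179.9, -0.1, 93.6]
ft_force: [-0.6, -0.0, 0.6]
finger_gap: 38.7
time: 7.45
tool_pos: [550.9, 409.0, 63.6]
tcp_rot: [179.9, -0.1, 93.6]
ft_force: [-5.6, -4.0, 11.0]
finger_gap: 38.5
```

```bash
python3 -m jog '[[0,0,-0.001,0,60],[0,0,-0.001,0,100],[0,0,-0.001,0,100],[0,0,-0.001,0,100]]'; python3 -m jog '[[0,0,-0.02,0,100],[0,0,-0.06,0,100],[0,0,-0.1,0,100],[0,0,-0.14,0,100],[0,0,-0.18,0,100],[0,0,-0.18,0,100]]'
python3 - <<'E'
from h import *
p=wrist();save(p,'w3');felt(p)
print([(ray(p,d['uv'],13).round(1),np.round(d['uv']),round(d['conf'],2)) for d in r.pinpoint(p,'elephant')])
go(685,-86,245,60)
E
```

```text
time: 7.85
tool_pos: [550.8, 408.9, 64.4]
tcp_rot: [179.9, -0.1, 93.6]
ft_force: [0.2, 0.1, -0.2]
finger_gap: 85.4
time: 8.45
tool_pos: [553.3, 410.3, 253.1]
tcp_rot: [179.3, -0.4, 93.6]
ft_force: [0.8, 0.6, 0.6]
finger_gap: 85.4
px [ 51. 257.] cen 683.4 95.7 rect [683.3  95.8  68.2  67.7  82.6] circ [682.8  96.2  35.5]
px [322. 126.] cen 510.7 406.0 rect [511.1 406.    6.1  47.1   3.6] circ [512.1 406.1  23.6]
px [20. 39.] cen 449.6 111.9 rect [446.9 105.2  59.5  59.7  29.2] circ [449.7 106.7  38.1]
[(array([553.5, 407.6,  13. ]), array([322., 166.]), 0.98)]
at [551.2 409.  246.1] [179.7  -0.2  93.6] t 8.55 gap 85.3 GO [-502.5  102.3    1.1   33.6]
```

View pics/w3.png

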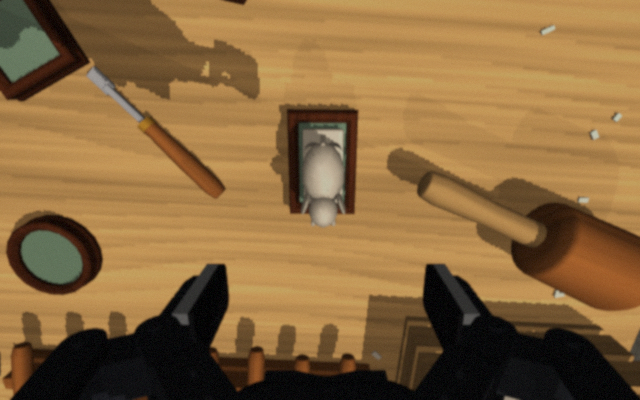

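Elephant sits in the recess at (322,165), aligned. Next: the pale bud.

```bash
python3 -m jog '[[-0.045,0.009,0,6,100],[-0.09,0.018,0,14,100],[-0.135,0.027,0,22,100],[-0.18,0.036,0,30,100],[-0.225,0.045,0,33,100],[-0.27,0.054,0,33,100],[-0.315,0.063,0,33,100],[-0.36,0.072,0,33,100]]'
python3 -c "
from h import *
go(685,-86,250,60)
p=wrist();felt(p)"
```

```text
time: 9.35
tool_pos: [644.9, 52.4, 242.5]
tcp_rot: [-179.9, -0.2, 60.6]
ft_force: [1.1, 0.2, 0.6]
finger_gap: 85.3
at [644.9  52.4 242.5] [-179.9   -0.2   60.6] t 9.35 gap 85.3 GO [-101.   102.8   -7.5    0.6]
px [380. 179.] cen 682.6 98.0 rect [682.5  98.4  70.6  70.1  60.6] circ [682.4  98.1  36.1]
```

```bash
python3 -m jog '[[-0.03,0.03,0,0,100],[-0.06,0.06,-0.004,0,100],[-0.09,0.09,-0.007,0,100],[-0.1,0.102,-0.007,0,100],[-0.1,0.102,-0.007,0,100],[-0.1,0.102,-0.007,0,100]]'
python3 - <<'E'
from h import *
p=wrist();save(p,'w4');felt(p)
print([(ray(p,d['uv'],0).round(1),np.round(d['uv']),round(d['conf'],2)) for d in r.pinpoint(p,'bud')])
for d in r.search_frame(p,'bud'):
  b=np.array(d['bbox']);print(b.round(),d['conf'])
im=np.array(p['image']).astype(int)
# pale: low saturation bright
m=((im.max(2)-im.min(2)<40)&(im.max(2)>95)).astype(np.uint8);m[250:]=0
n,l,st,c=cv2.connectedComponentsWithStats(m)
for i in range(1,n):
  if st[i,4]>400: print(st[i],c[i].round(1))
go(685,-89,250,60)
E
```

```text
time: 10.0
tool_pos: [684.8, -91.5, 247.5]
tcp_rot: [-179.9, -0.0, 60.3]
ft_force: [-1.0, 0.9, 0.0]
finger_gap: 85.3
px [493.  73.] cen 682.2 98.6 rect [682.1  98.3  69.   71.5  70.6] circ [682.3  98.7  35.9]
[(array([556.4, -30.6,   0. ]), array([315.,  25.]), 0.91), (array([ 679.6, -420.1,    0. ]), array([ 96., 292.]), 0.66)]
[ 38. 269. 121. 345.] 0.89
[292. 132. 357. 198.] 0.83
[279.   1. 349.  64.] 0.79
[125  22  21  70 868] [133.3  49.9]
[ 457   34   72   78 4274] [492.1  72.4]
[ 295  135   57   62 2445] [323.6 166. ]
[  0 166  47  61 746] [ 21.2 200.5]
[ 116  198   64   52 1625] [143.2 223.9]
at [685.1 -90.5 248.9] [180.   -0.   60.5] t 10.15 gap 85.3 GO [ 1.2 -0.8 -1.1  0.5]
```

View pics/w4.png

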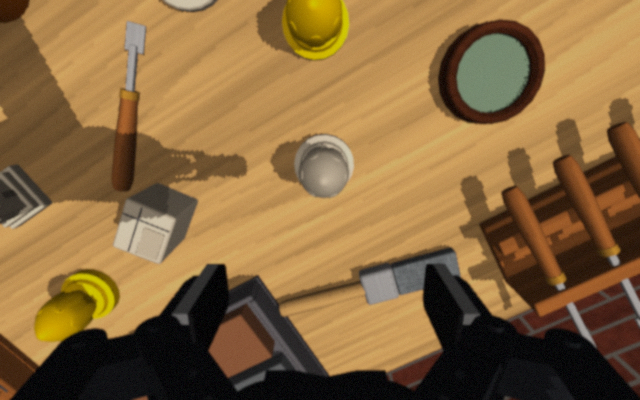

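Pale bud confirmed at (324,165); yellow ones at (315,25), (75,305).

```bash
python3 - <<'E'
from h import *
p=wrist()
print(ray(p,(324,163),12),ray(p,(323.5,171.5),48), 'top edge',ray(p,(324,134.5),12))
b=ray(p,(324,134.5),12)+32*np.array([np.sin(np.radians(60.4)),-np.cos(np.radians(60.4)),0]);print(b)
go(b[0],b[1],51,60)
E
```

```text
[678.56116775 -89.0484419   12.        ] [679.40758314 -89.88381806  48.        ] top edge [652.34942334 -74.14213248  12.        ]
[680.17326108 -89.94827221  12.        ]
at [685.2 -90.5 249.2] [180.   -0.   60.5] t 10.2 gap 85.4 GO [ -2.   -4.7 198.2   0.5]
```

```bash
python3 -m jog '[[-0.002,-0.005,0.045,0,100],[-0.002,-0.005,0.09,0,100],[-0.002,-0.005,0.135,0,100],[-0.002,-0.005,0.17,0,100],[-0.002,-0.005,0.19,0,100],[-0.002,-0.005,0.198,0,100],[-0.002,-0.005,0.198,0,100]]' 40
python3 -m jog '[[0,0,0,0,0],[0,0,0,0,0],[0,0,0,0,0],[0,0,0,0,0],[0,0,0,0,0]]' 40
python3 -c "
from h import *
go(683,98,64,60)"
```

```text
time: 10.9
tool_pos: [679.2, -88.8, 50.1]
tcp_rot: [-179.9, 0.0, 60.5]
ft_force: [-1.1, -0.4, -0.8]
finger_gap: 85.4
time: 11.4
tool_pos: [680.7, -89.1, 52.5]
tcp_rot: [179.9, -0.1, 60.5]
ft_force: [-0.7, 0.1, 6.3]
finger_gap: 46.6
at [680.7 -89.1  52.5] [ 1.799e+02 -1.000e-01  6.050e+01] t 11.4 gap 46.6 GO [164.  -90.1 -11.5   0.5]
```

```bash
python3 -m jog '[[0,0,-0.02,0,0],[0,0,-0.05,0,0],[0.02,-0.011,-0.08,0,0],[0.055,-0.03,-0.08,0,0],[0.09,-0.05,-0.08,0,0],[0.125,-0.07,-0.08,0,0],[0.15,-0.083,-0.08,0,0],[0.164,-0.09,-0.08,0,0]]'
python3 -m jog '[[0,0,0,0,0],[0,0,0,0,0]]'
python3 - <<'E'
from h import *
go(683.5,98,65.5,60)
p=wrist();save(p,'w5');felt(p)
E
```

```text
time: 12.2
tool_pos: [682.5, 100.6, 132.6]
tcp_rot: [179.9, -0.1, 60.6]
ft_force: [-0.3, -0.3, -2.5]
finger_gap: 46.7
time: 12.4
tool_pos: [682.5, 100.0, 132.4]
tcp_rot: [179.9, -0.0, 60.7]
ft_force: [-0.1, -0.2, -1.7]
finger_gap: 46.8
at [682.5 100.  132.4] [179.9  -0.   60.7] t 12.4 gap 46.8 GO [-1.3  1.9 66.9  0.7]
px [322. 181.] cen 664.8 106.9 rect [667.2 105.9  71.   35.9  62.6] circ [680.7  98.9  35.6]
```

View pics/w5.png

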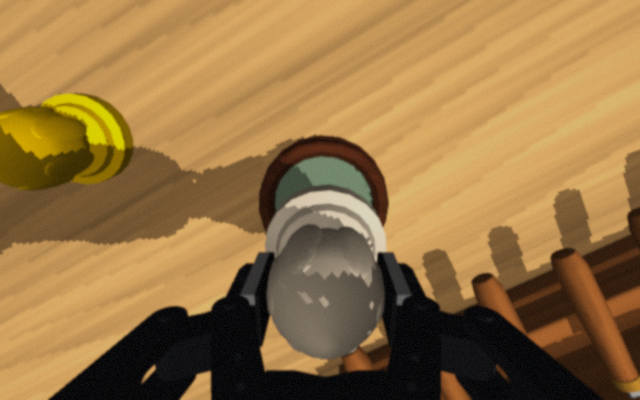

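```bash
python3 - <<'E'
from h import *
p=wrist();s=r.sense()
a=np.radians(s['tcp_rot'][2]);u=np.array([np.sin(a),-np.cos(a),0])
print(s['tool_pos'],ray(p,(327,189.5),92)+32*u, ray(p,(327,189.5),92)) 
E
```

```text
[682.64534902  98.93646828 132.4761101 ] [682.45507082  99.94159939  92.        ] [654.58919174 115.67350273  92.        ]
```

```bash
python3 -m jog '[[-0.001,0.001,0.02,0,0],[-0.001,0.001,0.045,0,0],[-0.001,0.001,0.056,0,0],[-0.001,0.001,0.06,0,0],[-0.001,0.001,0.063,0,0],[-0.001,0.001,0.065,0,0],[-0.001,0.001,0.065,0,0]]'
python3 -m jog '[[0,0,0.001,0,0],[0,0,0.002,0,0],[0,0,0.002,0,0]]'
```

```text
time: 13.2
tool_pos: [683.7, 97.5, 68.4]
tcp_rot: [179.8, -0.1, 60.6]
ft_force: [0.0, -0.8, -2.0]
finger_gap: 46.9
time: 13.5
tool_pos: [683.9, 97.6, 66.6]
tcp_rot: [179.8, -0.1, 60.6]
ft_force: [0.1, -0.2, -2.5]
finger_gap: 46.9
```

```bash
python3 -m jog '[[0,0,0.001,0,0],[0,0,0.001,0,0]]'
python3 -m jog '[[0,0,0.001,0,0],[0,0,0.001,0,0]]'
```

```text
time: 13.7
tool_pos: [683.8, 97.7, 65.6]
tcp_rot: [179.8, -0.1, 60.6]
ft_force: [0.0, 0.3, -2.0]
finger_gap: 47.0
time: 13.9
tool_pos: [684.0, 97.7, 65.5]
tcp_rot: [179.8, -0.1, 60.6]
ft_force: [-2.8, 0.9, 4.5]
finger_gap: 47.0
```

```bash
python3 -m jog '[[0,0,-0.001,0,60],[0,0,-0.001,0,100],[0,0,-0.001,0,100],[0,0,-0.001,0,100]]'; python3 -m jog '[[0,0,-0.02,0,100],[0,0,-0.06,0,100],[0,0,-0.1,0,100],[0,0,-0.14,0,100],[0,0,-0.18,0,100],[0,0,-0.18,0,100]]'
python3 - <<'E'
from h import *
p=wrist();save(p,'w6');felt(p)
print([(ray(p,d['uv'],13).round(1),np.round(d['uv']),round(d['conf'],2)) for d in r.pinpoint(p,'bud')])
go(545,-400,250,0)
E
```

```text
time: 14.3
tool_pos: [684.1, 97.7, 66.4]
tcp_rot: [179.8, -0.1, 60.6]
ft_force: [-0.4, 0.3, 0.0]
finger_gap: 85.0
time: 14.9
tool_pos: [686.6, 97.9, 255.4]
tcp_rot: [179.2, -0.5, 60.6]
ft_force: [0.1, -1.1, 0.3]
finger_gap: 85.6
px [323. 140.] cen 662.4 111.7 rect [665.6 108.5  69.4  30.2  56.8] circ [676.8 101.2  34.8]
[(array([682.7,  92.8,  13. ]), array([318., 164.]), 0.85), (array([556.2, -24.7,  13. ]), array([159., 114.]), 0.81)]
at [684.3  97.8 248.4] [179.6  -0.2  60.6] t 15.0 gap 85.4 GO [-502.   123.3   -1.6   60.6]
```

```bash
python3 -m jog '[[-0.045,0.011,0,8,100],[-0.09,0.022,0,16,100],[-0.135,0.033,0,24,100],[-0.18,0.044,0,32,100],[-0.225,0.055,0,40,100],[-0.27,0.066,0,48,100],[-0.315,0.077,0,56,100],[-0.36,0.088,0,60,100]]'
python3 -c "
from h import *
go(545,-400,250,0)"
```

```text
time: 15.8
tool_pos: [582.3, -260.2, 244.9]
tcp_rot: [-179.9, -0.3, 0.3]
ft_force: [-0.3, -0.2, 0.2]
finger_gap: 85.5
at [ 582.3 -260.2  244.9] [-179.9   -0.3    0.3] t 15.8 gap 85.5 GO [-37.9 139.6  -5.1   0.3]
```

```bash
python3 -m jog '[[-0.01,0.04,0,0,100],[-0.02,0.08,0,0,100],[-0.03,0.12,-0.005,0,100],[-0.038,0.139,-0.005,0,100],[-0.038,0.139,-0.005,0,100],[-0.038,0.139,-0.005,0,100]]'
python3 - <<'E'
from h import *
p=wrist();save(p,'w7')
print([(ray(p,d['uv'],0).round(1),np.round(d['uv']),round(d['conf'],2)) for d in r.pinpoint(p,'tower')],r.search_frame(p,'tower'))
cv2.imwrite('pics/w7c.png',cv2.resize(np.array(p['image'])[60:260,200:440,::-1],(720,600),interpolation=3))
go(545,-400)
E
```

```text
time: 16.4
tool_pos: [544.4, -398.7, 247.7]
tcp_rot: [-179.8, -0.2, 0.2]
ft_force: [0.7, 0.7, -0.9]
finger_gap: 85.5
[(array([ 541.5, -410.5,    0. ]), array([322., 178.]), 0.88)] [{'bbox': [299.1, 153.0, 347.1, 209.9], 'conf': 0.9}]
at [ 545.4 -397.7  248.9] [-179.8   -0.2    0.4] t 16.55 gap 85.4 GO [-0.5  2.3  0.   0. ]
```

View pics/w7c.png

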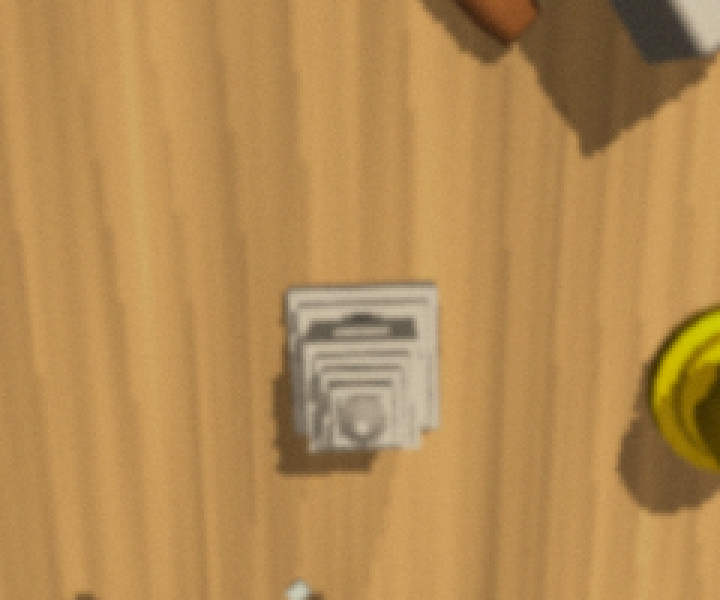

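```bash
python3 - <<'E'
from h import *
p=wrist()
a=ray(p,(295,156),12);b=ray(p,(346,154),12);t=np.degrees(np.arctan2(*(b-a)[1::-1]))
c=(a+b)/2+27*np.array([np.sin(np.radians(t)),-np.cos(np.radians(t)),0]);print(np.linalg.norm(b-a),t,c)
print('tip',ray(p,(321,199.5),90))
go(c[0],c[1],47,t)
E
```

```text
54.30787758016618 2.5875091827024725 [ 542.033548   -409.51021251   12.        ]
tip [ 542.20285618 -407.67862412   90.        ]
at [ 545.5 -397.8  249.2] [-179.9   -0.2    0.4] t 16.6 gap 85.6 GO [ -3.6  11.7 202.2  -2.2]
```

```bash
python3 -m jog '[[-0.004,0.011,0.045,-2,100],[-0.004,0.011,0.09,-2,100],[-0.004,0.011,0.135,-2,100],[-0.004,0.011,0.17,-2,100],[-0.004,0.011,0.19,-2,100],[-0.004,0.011,0.2,-2,100],[-0.004,0.011,0.2,-2,100]]' 40
python3 -m jog '[[0,0,0,0,0],[0,0,0,0,0],[0,0,0,0,0],[0,0,0,0,0],[0,0,0,0,0],[0,0,0,0,0]]' 40
python3 -c "
from h import *
go(448,107,140,29.5)"
```

```text
time: 17.3
tool_pos: [542.1, -406.9, 47.6]
tcp_rot: [-179.8, -0.1, 2.4]
ft_force: [-0.3, 0.9, 0.2]
finger_gap: 85.6
time: 17.9
tool_pos: [542.8, -407.6, 49.3]
tcp_rot: [-179.8, -0.2, 2.4]
ft_force: [-1.3, -0.0, 6.1]
finger_gap: 35.2
at [ 542.8 -407.6   49.3] [-179.8   -0.2    2.4] t 17.9 gap 35.2 GO [ -73.  -518.1  -90.7  -27.1]
```

```bash
python3 -m jog '[[0,0,-0.02,0,0],[0,0,-0.06,0,0],[0,0,-0.1,0,0],[0,-0.01,-0.13,0,0],[-0.005,-0.04,-0.135,-5,0],[-0.011,-0.08,-0.135,-12,0],[-0.017,-0.12,-0.135,-20,0],[-0.022,-0.16,-0.135,-27,0]]'
python3 -c "
from h import *
go(448,107,180,29.5)"
```

```text
time: 18.7
tool_pos: [512.6, -247.6, 184.2]
tcp_rot: [-179.9, -0.3, 29.7]
ft_force: [0.9, 0.8, -2.5]
finger_gap: 35.5
at [ 512.6 -247.6  184.2] [-179.9   -0.3   29.7] t 18.7 gap 35.5 GO [ 1.197e+02 -3.400e+02  4.200e+00  2.000e-01]
```

```bash
python3 -m jog '[[0.014,-0.04,0,0,0],[0.028,-0.08,0,0,0],[0.042,-0.12,0,0,0],[0.056,-0.16,0,0,0],[0.07,-0.2,0,0,0],[0.084,-0.24,0,0,0],[0.1,-0.285,0,0,0],[0.11,-0.315,0,0,0]]'
python3 -m jog '[[0.003,-0.01,0,0,0],[0.008,-0.022,0.02,0,0],[0.008,-0.022,0.045,0,0],[0.008,-0.022,0.045,0,0],[0.008,-0.022,0.045,0,0]]'
python3 - <<'E'
from h import *
go(448,107,62.3,29.5)
p=wrist();save(p,'w8');felt(p)
E
```

```text
time: 19.5
tool_pos: [450.8, 83.0, 185.0]
tcp_rot: [-179.9, -0.3, 29.8]
ft_force: [0.2, 0.4, -2.6]
finger_gap: 35.4
time: 20.0
tool_pos: [446.5, 105.7, 139.9]
tcp_rot: [-179.9, -0.2, 29.7]
ft_force: [-0.1, 0.2, -3.3]
finger_gap: 35.5
at [446.5 105.7 139.9] [-179.9   -0.2   29.7] t 20.0 gap 35.5 GO [ 1.9 -0.4 77.6  0.2]
px [582. 308.] cen 686.4 130.5 rect [686.1 130.6   4.9  23.3  89. ] circ [686.1 129.5  11.6]
px [327. 180.] cen 440.2 119.5 rect [440.4 119.4  61.5  31.8  29.7] circ [440.2 119.5  33.9]
```

View pics/w8.png

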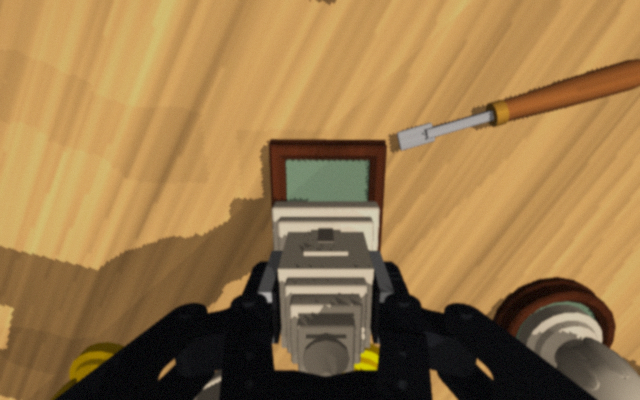

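```bash
python3 - <<'E'
from h import *
p=wrist();s=r.sense()
a=np.radians(s['tcp_rot'][2]);u=np.array([np.sin(a),-np.cos(a),0])
print(s['tool_pos'],ray(p,(326.5,204),103)+27*u)
go(447.8,106.3,62.3,29.5)
E
```

```text
[447.87345075 105.83331875 141.36734519] [448.5233273  104.97016908 103.        ]
at [447.9 105.8 141.4] [-179.9   -0.4   29.7] t 20.1 gap 35.6 GO [ 0.2 -0.4 79.1  0.2]
```

```bash
python3 -m jog '[[0,-0.001,0.02,0,0],[0,-0.001,0.045,0,0],[0,-0.001,0.062,0,0],[0,-0.001,0.068,0,0],[0,-0.001,0.071,0,0],[0,-0.001,0.074,0,0],[0,-0.001,0.074,0,0]]'
python3 -m jog '[[0,0,0.001,0,0],[0,0,0.002,0,0],[0,0,0.002,0,0]]'
```

```text
time: 20.8
tool_pos: [448.4, 107.0, 68.2]
tcp_rot: [-180.0, -0.4, 29.7]
ft_force: [-0.0, -1.1, -3.3]
finger_gap: 35.1
time: 21.1
tool_pos: [448.6, 107.1, 66.5]
tcp_rot: [-180.0, -0.5, 29.7]
ft_force: [-0.0, 0.1, -3.7]
finger_gap: 35.1
```

```bash
python3 -m jog '[[0,0,0.001,0,0],[0,0,0.002,0,0],[0,0,0.002,0,0]]'
python3 -m jog '[[0,0,0.001,0,0],[0,0,0.0015,0,0],[0,0,0.0015,0,0]]'
```

```text
time: 21.4
tool_pos: [448.5, 107.1, 64.2]
tcp_rot: [-180.0, -0.4, 29.7]
ft_force: [0.1, 0.2, -3.2]
finger_gap: 35.5
time: 21.7
tool_pos: [448.4, 107.1, 62.6]
tcp_rot: [-179.9, -0.4, 29.7]
ft_force: [-0.6, 0.6, -3.7]
finger_gap: 35.5
```

```bash
python3 -m jog '[[0,0,0.0005,0,0],[0,0,0.001,0,0]]'
```

```text
time: 21.9
tool_pos: [448.6, 107.1, 62.3]
tcp_rot: [-180.0, -0.4, 29.7]
ft_force: [-5.6, -1.2, 11.2]
finger_gap: 35.7
```

```bash
python3 -m jog '[[0,0,-0.001,0,60],[0,0,-0.001,0,100],[0,0,-0.001,0,100],[0,0,-0.001,0,100]]'; python3 -m jog '[[0,0,-0.02,0,100],[0,0,-0.06,0,100],[0,0,-0.1,0,100],[0,0,-0.14,0,100],[0,0,-0.185,0,100],[0,0,-0.185,0,100]]'
python3 - <<'E'
from h import *
p=wrist();save(p,'w9');felt(p)
print([(ray(p,d['uv'],13).round(1),np.round(d['uv']),round(d['conf'],2)) for d in r.pinpoint(p,'tower')])
go(445,-105,250,55)
E
```

```text
time: 22.3
tool_pos: [448.7, 107.1, 63.4]
tcp_rot: [-180.0, -0.4, 29.7]
ft_force: [0.0, -0.4, -0.6]
finger_gap: 85.0
time: 22.9
tool_pos: [450.9, 106.7, 255.9]
tcp_rot: [179.8, -1.1, 29.7]
ft_force: [0.4, -0.3, 0.4]
finger_gap: 85.5
px [318. 140.] cen 433.6 129.9 rect [434.9 129.   60.    9.5  29.6] circ [435.1 128.5  30.2]
[(array([447. , 107.1,  13. ]), array([319., 164.]), 0.58)]
at [448.5 106.4 249.8] [180.   -0.6  29.7] t 23.0 gap 85.6 GO [-107.8  181.9   -0.2  -25.3]
```

View pics/w9.png

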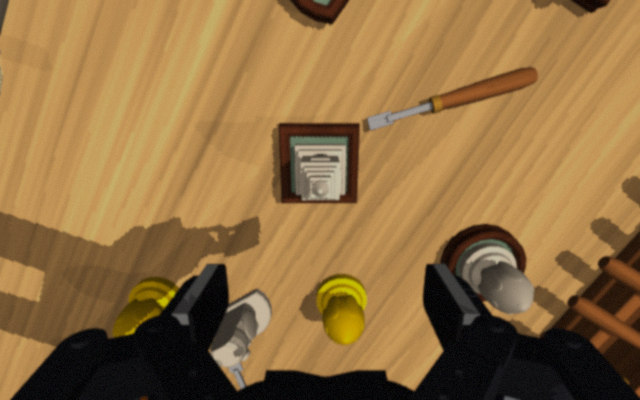

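Tower sits square in its recess at (319,164); bud in its stand at (485,270). Now the owl, bottom left at (245,320).

```bash
python3 -m jog '[[-0.02,0.035,0,-8,100],[-0.045,0.075,0,-16,100],[-0.07,0.115,0,-25,100],[-0.09,0.15,0,-25,100],[-0.108,0.182,0,-25,100],[-0.108,0.182,0,-25,100],[-0.108,0.182,0,-25,100]]'
python3 - <<'E'
from h import *
p=wrist();save(p,'w10');felt(p)
print([(ray(p,d['uv'],0).round(1),np.round(d['uv']),round(d['conf'],2)) for d in r.pinpoint(p,'owl')],[d['bbox'] for d in r.search_frame(p,'owl')])
cv2.imwrite('pics/w10c.png',cv2.resize(np.array(p['image'])[60:260,200:440,::-1],(720,600),interpolation=3))
go(445,-105)
E
```

```text
time: 23.7
tool_pos: [443.9, -105.7, 246.8]
tcp_rot: [179.9, -0.5, 54.6]
ft_force: [-0.2, 0.4, -0.5]
finger_gap: 85.4
px [604. 208.] cen 662.2 123.1 rect [661.7 123.1  25.2   5.5  43.1] circ [662.5 122.2  12.6]
px [507.   7.] cen 416.6 122.1 rect [418.3 124.3  27.2   9.   48.4] circ [420.6 122.3  13.6]
[(array([ 455. , -110.3,    0. ]), array([326., 177.]), 0.92)] [[292.4, 159.1, 360.9, 220.7]]
at [ 444.6 -104.1  247.9] [179.8  -0.5  54.8] t 23.85 gap 85.2 GO [-0.5  0.9  0.   0. ]
```

View pics/w10c.png

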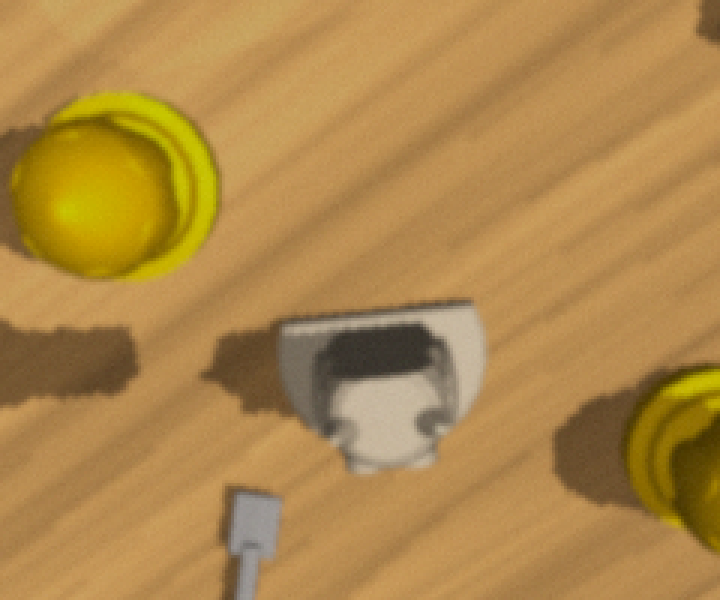

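```bash
python3 - <<'E'
from h import *
p=wrist()
a=ray(p,(293.5,167.5),12);b=ray(p,(357.7,160.5),12);d=b-a;t=np.degrees(np.arctan2(d[1],d[0]))
c=(a+b)/2+16*np.array([np.sin(np.radians(t)),-np.cos(np.radians(t)),0]);print(np.linalg.norm(d),t,c)
go(c[0],c[1],47,t)
E
```

```text
69.04153762018258 60.99657560816968 [ 455.78846326 -107.7695904    12.        ]
at [ 444.7 -104.   248.1] [179.8  -0.5  54.8] t 23.9 gap 85.6 GO [  3.3  11.2 201.1  -6.2]
```

```bash
python3 -m jog '[[0.003,0.011,0.045,-6,100],[0.003,0.011,0.09,-6,100],[0.003,0.011,0.135,-6,100],[0.003,0.011,0.17,-6,100],[0.003,0.011,0.19,-6,100],[0.003,0.011,0.2,-6,100],[0.003,0.011,0.2,-6,100]]' 40
python3 -m jog '[[0,0,0,0,0],[0,0,0,0,0],[0,0,0,0,0],[0,0,0,0,0],[0,0,0,0,0],[0,0,0,0,0]]' 40
python3 -m jog '[[0,0,-0.02,0,0],[0,0,-0.06,0,0],[0,0,-0.1,0,0],[0,0,-0.14,6,0],[0,0,-0.15,14,0],[0,0,-0.15,22,0],[0,0,-0.15,30,0],[0,0,-0.15,30,0]]'
python3 -c "
from h import *
go(372,287,190,-96)"
```

```text
time: 24.6
tool_pos: [456.3, -105.7, 47.0]
tcp_rot: [179.9, -0.5, 60.9]
ft_force: [-0.4, 0.4, -0.1]
finger_gap: 85.5
time: 25.2
tool_pos: [457.5, -106.2, 48.6]
tcp_rot: [179.7, -0.5, 60.9]
ft_force: [-1.7, 0.3, 6.3]
finger_gap: 42.5
time: 26.0
tool_pos: [456.1, -107.0, 198.8]
tcp_rot: [-180.0, -0.6, 30.7]
ft_force: [1.5, 0.2, -2.8]
finger_gap: 42.6
at [ 456.1 -107.   198.8] [-180.    -0.6   30.7] t 26.0 gap 42.6 GO [ 129.2 -381.6    8.8  126.7]
```

```bash
python3 -m jog '[[0.01,-0.03,0,8,0],[0.022,-0.065,0,16,0],[0.034,-0.1,0,24,0],[0.046,-0.135,0,32,0],[0.058,-0.17,0,40,0],[0.07,-0.205,0,48,0],[0.08,-0.24,0,56,0],[0.09,-0.27,0,64,0]]'
python3 - <<'E'
from h import *
go(372,287,190,-96)
E
```

```text
time: 26.8
tool_pos: [395.1, 170.4, 199.7]
tcp_rot: [-179.5, -0.3, -32.6]
ft_force: [1.2, 0.4, -2.6]
finger_gap: 42.4
at [395.1 170.4 199.7] [-179.5   -0.3  -32.6] t 26.8 gap 42.4 GO [-82.2 -85.8   9.7  63.4]
```

```bash
python3 -m jog '[[-0.015,-0.015,0,8,0],[-0.035,-0.037,0,16,0],[-0.055,-0.057,0,24,0],[-0.07,-0.073,0,32,0],[-0.082,-0.086,0.02,40,0],[-0.082,-0.086,0.04,48,0],[-0.082,-0.086,0.05,56,0],[-0.082,-0.086,0.05,63,0]]'
python3 -m jog '[[0,0,0,0,0],[0,0,0,0,0]]'
python3 - <<'E'
from h import *
go(367,286,62,-93)
p=wrist();save(p,'w11');felt(p)
E
```

```text
time: 27.6
tool_pos: [371.1, 286.6, 147.6]
tcp_rot: [-179.7, 0.2, -95.6]
ft_force: [-0.4, 0.2, -2.3]
finger_gap: 42.7
time: 27.8
tool_pos: [370.8, 286.4, 147.3]
tcp_rot: [-179.8, 0.2, -95.2]
ft_force: [-0.2, -0.2, -3.1]
finger_gap: 42.2
at [370.8 286.4 147.3] [-179.8    0.2  -95.2] t 27.8 gap 42.2 GO [ 0.8  3.8 85.3 -2.2]
px [330. 199.] cen 369.0 283.6 rect [369.4 282.5  82.2  27.3  84.8] circ [364.6 283.1  41.4]
px [535.  94.] cen 433.4 128.6 rect [434.6 127.9  60.6   9.   30. ] circ [434.8 127.6  30.5]
px [130.  14.] cen 511.3 406.2 rect [511.9 406.6   7.6  47.7   6.2] circ [511.8 406.6  23.8]
```

View pics/w11.png

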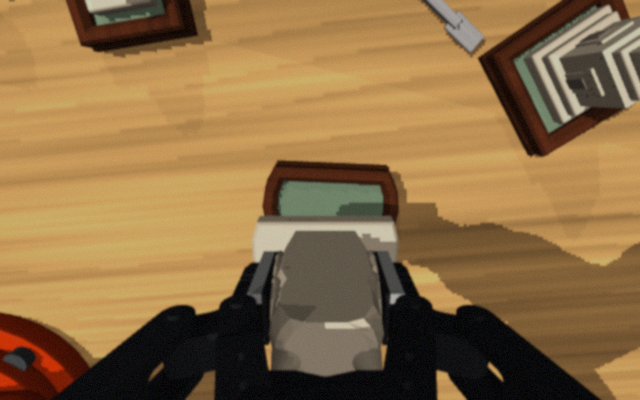

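```bash
cat > d.py <<'E'
from h import *
import sys
def run(z_foot_top):
    s=r.sense();p=wrist();im=np.array(p['image']).astype(int);R,G,B=im[...,0],im[...,1],im[...,2]
    f=(G>R+6)&(G>=B)&(G>40)
    cols=range(288,376,4);e1=[];
    for c in cols:
        k=np.where(f[150:230,c])[0]
        if len(k): e1.append((c,150+k[0]))
    W=np.array([ray(p,q,13)[:2] for q in e1])
    g=cv2.fitLine(W.astype(np.float32),cv2.DIST_HUBER,0,.01,.01).ravel();t1=np.degrees(np.arctan2(g[1],g[0]))%180
    ff=(abs(R-B)<45)&(R>110)&~f
    e2=[]
    for c in range(270,390,5):
        k=np.where(ff[205:250,c])[0]
        if len(k): e2.append((c,205+k[0]))
    V=np.array([ray(p,q,z_foot_top)[:2] for q in e2])
    h=cv2.fitLine(V.astype(np.float32),cv2.DIST_HUBER,0,.01,.01).ravel();t2=np.degrees(np.arctan2(h[1],h[0]))%180
    row=ff[222:232].mean(0)>.5;cc=np.where(row[235:420])[0]+235
    L,Rr=ray(p,(cc.min(),226),z_foot_top),ray(p,(cc.max(),226),z_foot_top)
    print('tool',s['tool_pos'].round(1),s['tcp_rot'].round(1));print('e1',e1);print('e2',e2)
    print('stand edge at',g[2:].round(1),'dir',t1.round(1),'foot edge at',h[2:].round(1),'dir',t2.round(1),'foot cols',cc.min(),cc.max(),L.round(1),Rr.round(1))
    cv2.imwrite('pics/w12c.png',cv2.resize(np.array(p['image'])[150:300,225:425,::-1],(800,600),interpolation=3))
run(float(sys.argv[1]))
E
python3 d.py 110
```

```text
tool [371.1 286.5 147.6] [-179.7    0.2  -95.3]
e1 [(288, np.int64(182)), (292, np.int64(182)), (296, np.int64(182)), (300, np.int64(182)), (304, np.int64(182)), (308, np.int64(183)), (312, np.int64(183)), (316, np.int64(183)), (320, np.int64(183)), (324, np.int64(184)), (328, np.int64(184)), (332, np.int64(183)), (336, np.int64(184)), (340, np.int64(184)), (344, np.int64(184)), (348, np.int64(184)), (352, np.int64(185)), (356, np.int64(185)), (360, np.int64(185)), (364, np.int64(185)), (368, np.int64(185)), (372, np.int64(185))]
e2 [(270, np.int64(221)), (275, np.int64(221)), (280, np.int64(221)), (285, np.int64(221)), (290, np.int64(221)), (295, np.int64(221)), (300, np.int64(221)), (305, np.int64(221)), (310, np.int64(221)), (315, np.int64(221)), (320, np.int64(221)), (325, np.int64(221)), (330, np.int64(221)), (335, np.int64(221)), (340, np.int64(221)), (345, np.int64(221)), (350, np.int64(221)), (355, np.int64(221)), (360, np.int64(221)), (365, np.int64(221)), (370, np.int64(221)), (375, np.int64(221)), (380, np.int64(221)), (385, np.int64(221))]
stand edge at [382.  281.9] dir 82.3 foot edge at [388.3 284.1] dir 84.8 foot cols 257 394 [388.8 319.2 110. ] [382.5 250.6 110. ]
```

```bash
python3 -m jog '[[0.0034,0.0073,0.01,2.4,0],[0.0034,0.0073,0.03,2.4,0],[0.0034,0.0073,0.05,2.4,0],[0.0034,0.0073,0.06,2.4,0],[0.0034,0.0073,0.06,2.4,0]]'
python3 d.py 50; python3 - <<'E'
from h import *
go(363.4,283.8,61.6,-97.7)
p=wrist();felt(p)
E
```

```text
time: 28.4
tool_pos: [363.0, 283.5, 86.4]
tcp_rot: [-179.8, 0.1, -97.6]
ft_force: [-0.3, 0.9, -1.9]
finger_gap: 42.3
tool [363.  283.5  86.4] [-1.798e+02  1.000e-01 -9.760e+01]
e1 [(288, np.int64(197)), (292, np.int64(197)), (296, np.int64(196)), (300, np.int64(197)), (304, np.int64(196)), (308, np.int64(197)), (312, np.int64(197)), (316, np.int64(197)), (320, np.int64(197)), (324, np.int64(197)), (328, np.int64(196)), (332, np.int64(197)), (336, np.int64(197)), (340, np.int64(196)), (344, np.int64(197)), (348, np.int64(197)), (352, np.int64(197)), (356, np.int64(197)), (360, np.int64(197)), (364, np.int64(197)), (368, np.int64(197)), (372, np.int64(197))]
e2 [(270, np.int64(221)), (275, np.int64(221)), (280, np.int64(221)), (285, np.int64(221)), (290, np.int64(221)), (295, np.int64(221)), (300, np.int64(221)), (305, np.int64(221)), (310, np.int64(221)), (315, np.int64(221)), (320, np.int64(221)), (325, np.int64(221)), (330, np.int64(221)), (335, np.int64(221)), (340, np.int64(221)), (345, np.int64(221)), (350, np.int64(221)), (355, np.int64(221)), (360, np.int64(221)), (365, np.int64(221)), (370, np.int64(221)), (375, np.int64(221)), (380, np.int64(221)), (385, np.int64(221))]
stand edge at [380.8 273.4] dir 82.4 foot edge at [380.5 279.8] dir 82.4 foot cols 255 394 [382.6 316.   50. ] [373.4 247.2  50. ]
at [363.7 283.9  87.6] [-179.8    0.2  -97.7] t 28.45 gap 42.6 GO [ 0.2  0.3 26.   0. ]
px [326. 206.] cen 376.5 282.0 rect [376.4 281.7  81.   11.6  82.4] circ [371.7 282.3  40.5]
px [593.  57.] cen 434.6 128.4 rect [437.4 123.3  60.9  19.1  28.5] circ [437.4 123.6  31.3]
```

View pics/w12c.png

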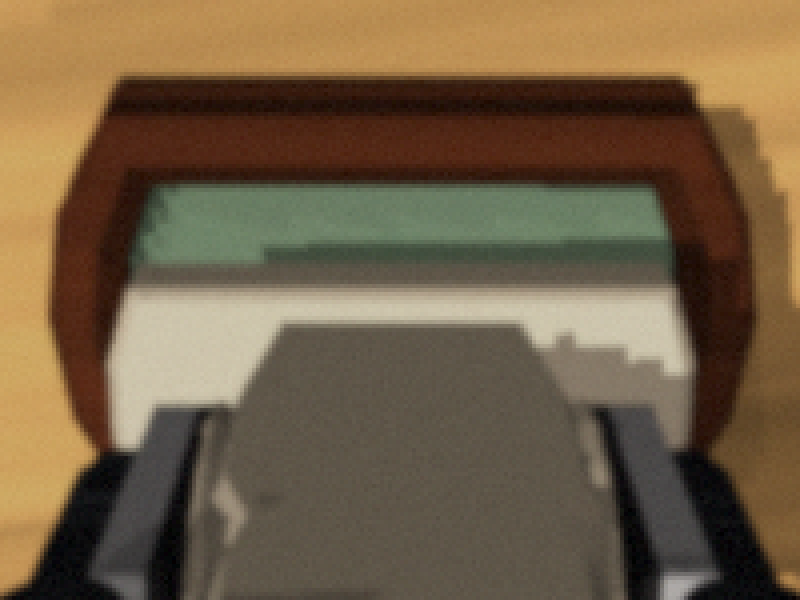

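```bash
python3 -m jog '[[0,0.0015,0.008,0,0],[0,0.0015,0.014,0,0],[0,0.0015,0.018,0,0],[0,0.0015,0.02,0,0],[0,0.0015,0.02,0,0]]'
python3 -m jog '[[0,0,0.001,0,0],[0,0,0.002,0,0],[0,0,0.002,0,0]]'
python3 -m jog '[[0,0,0.001,0,0],[0,0,0.0015,0,0],[0,0,0.0015,0,0]]'
```

```text
time: 29.0
tool_pos: [362.7, 284.4, 68.0]
tcp_rot: [-179.7, 0.2, -97.7]
ft_force: [-0.6, -0.4, -2.4]
finger_gap: 42.4
time: 29.3
tool_pos: [362.7, 284.4, 65.9]
tcp_rot: [-179.7, 0.2, -97.7]
ft_force: [0.3, 0.1, -2.3]
finger_gap: 42.3
time: 29.6
tool_pos: [362.7, 284.4, 64.4]
tcp_rot: [-179.7, 0.2, -97.7]
ft_force: [-0.1, -0.1, -2.2]
finger_gap: 42.3
```

```bash
python3 -m jog '[[0,0,0.001,0,0],[0,0,0.0015,0,0],[0,0,0.0015,0,0]]'
python3 -m jog '[[0,0,0.001,0,0],[0,0,0.001,0,0]]'
```

```text
time: 29.9
tool_pos: [362.6, 284.3, 62.8]
tcp_rot: [-179.7, 0.2, -97.7]
ft_force: [-0.6, -0.1, -2.7]
finger_gap: 42.1
time: 30.1
tool_pos: [362.8, 284.4, 62.0]
tcp_rot: [-179.7, 0.2, -97.7]
ft_force: [-0.3, -0.3, 0.9]
finger_gap: 42.5
```

```bash
python3 -m jog '[[0,0,0.0007,0,0],[0,0,0.0007,0,0]]'
```

```text
time: 30.3
tool_pos: [362.9, 284.4, 61.9]
tcp_rot: [-179.7, 0.2, -97.7]
ft_force: [-2.7, -1.9, 6.9]
finger_gap: 42.6
```

```bash
python3 -m jog '[[0,0,-0.001,0,60],[0,0,-0.001,0,100],[0,0,-0.001,0,100],[0,0,-0.001,0,100]]'; python3 -m jog '[[0,0,-0.02,0,100],[0,0,-0.06,0,100],[0,0,-0.1,0,100],[0,0,-0.14,0,100],[0,0,-0.185,0,100],[0,0,-0.2,0,100],[0,0,-0.2,0,100],[0,0,-0.2,0,100]]'
python3 - <<'E'
from h import *
def q(p,ns,z=13):
    for n in ns: print(n,[(ray(p,d['uv'],z).round(1)[:2],round(d['conf'],2)) for d in r.pinpoint(p,n)[:3]])
p=wrist();save(p,'w13');felt(p);q(p,N[:4]+['owl_stand','tower_stand'])
for c in ('top','scene'):
    t=r.snapshot(c);save(t,c+'9');q(t,N[:4]);q(t,N[8:],0)
a=np.array(p['image'])[:,:,::-1];s=cv2.imread('pics/scene9.png')[150:310,300:480]
cv2.imwrite('pics/f.png',np.hstack([cv2.resize(a[60:330,170:490],(400,338)),cv2.resize(s,(400,338),interpolation=3)]))
E
```

```text
time: 30.7
tool_pos: [362.9, 284.5, 62.9]
tcp_rot: [-179.7, 0.2, -97.7]
ft_force: [-0.2, -0.5, -0.3]
finger_gap: 85.5
time: 31.5
tool_pos: [361.7, 283.7, 261.8]
tcp_rot: [-179.8, 0.2, -97.7]
ft_force: [0.7, -0.5, -0.9]
finger_gap: 85.4
px [327. 150.] cen 380.4 278.7 rect [379.5 280.2  73.5   4.4  82.3] circ [379.5 280.2  36.8]
px [465.  79.] cen 433.4 129.0 rect [434.  129.2  61.    8.5  30.9] circ [434.5 128.5  30.5]
px [184.  37.] cen 511.0 406.6 rect [511.4 406.3   7.1  48.    6. ] circ [513.9 406.5  24. ]
elephant []
tower [(array([452.3, 102.4]), 0.66)]
bud []
owl [(array([365.3, 282. ]), 0.61)]
owl_stand [(array([368.4, 279.3]), 0.94), (array([450.7, 103.3]), 0.27)]
tower_stand []
elephant [(array([547.2, 414.7]), 0.94), (array([369.6, 276. ]), 0.29)]
tower [(array([451.5, 108.6]), 0.86)]
bud [(array([ 684.3, -404.7]), 0.81), (array([553.8, -30. ]), 0.66), (array([ 346. , -146.3]), 0.59)]
owl [(array([360.1, 275.2]), 0.62)]
wax_jar [(array([ 385.2, -273. ]), 0.94)]
blank [(array([ 644.5, -276.1]), 0.62), (array([ 383.9, -274.2]), 0.52)]
elephant [(array([558.7, 399. ]), 0.75)]
tower [(array([443.4, 116.8]), 0.78)]
bud [(array([683.8,  97.2]), 0.93), (array([563.8, -32.9]), 0.75), (array([ 689.6, -414.6]), 0.69)]
owl [(array([375.3, 283.2]), 0.78)]
wax_jar [(array([ 387.5, -276.2]), 0.85)]
blank [(array([ 634.1, -270.9]), 0.89)]
```

View pics/f.png

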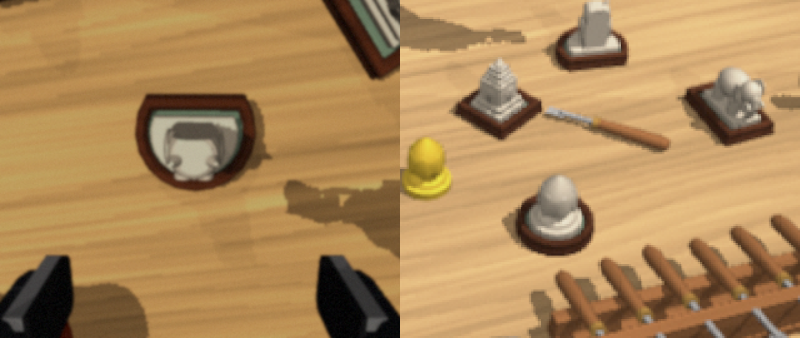

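```bash
python3 -c "
from h import *
s=r.sense();print(s['time'],s['qd'].round(2));print(r.hand_in())"
```

```text
32.55 [-0.05  0.13  0.1   0.04 -0.03 -0.09]
the job is handed in; nothing more can be done
None
```

I set the elephant, the pale bud, the tower and the owl in their own stands, released them, and handed in at about 32.6 s. The three yellow look-alikes were left alone.

**Seating:** Each carving made contact at the expected recess-floor height, within about 1 mm. The arm was level throughout, and the final wrist and scene pictures show all four upright in their recesses.

**Position checks:** My own edge and felt measurements put each carving within about 2–3 mm of its recess centre. The trained networks agreed less well:
- **Elephant, tower and owl:** they scattered by up to about 13 mm between cameras.
- **Bud:** the top view did not find it in its stand, and one wrist reading put it 5 mm off. The scene camera put it within 2 mm of centre.

I trusted the contact heights and the pictures over the networks for these.

**Wax jar and uncarved block:** I did not handle either, and their readings at the end match the start within measurement noise.

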